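Turn the drive shaft to its flat and hold the pulley on it

TASK

Lift the steel setting block out of the key channel of the enlarger's focus drive and stand it back in its own slot, the empty one. Then turn the drive's upright shaft with the fingers until its set-screw flat squarely faces the hex driver, and slide the pulley, flange down, over the shaft with its set-screw on that flat and so pointing at the driver. Press the pulley down against the spring sleeve as far as it will go and finish there, still gripping it and holding it down ready for tightening; leave the two other blocks and the plain spacer ring where they are.

Things in the scene. Friction and masses are not known exactly. Their poses are not given: they have to be found in the camera images.
- drive: Fixed focus drive: dark base plate 235 x 100 x 12 mm. Origin: on the bench straight below the shaft's axis; z up; +x from the shaft along the key channel to the hex driver. Plate spans x -50 to 185, y -50 to 50 mm; gear head 62 mm across round the shaft, to 37 mm above the bench. Channel: between two rails 6 mm high (inner faces y -14 and 14 mm, x 42 to 108 mm).
- driver_tip (a point): Tip of the thin fixed hex driver, 110 mm from the shaft's axis along the drive's +x, 70 mm above the bench, pointing at the shaft. It passes through an aluminium post 30 mm wide, 80 mm high (drive x 127 to 143 mm) and ends in a black handle 24 mm thick (x 150 to 198 mm).
- shaft (a joint): Turn of the upright steel D-shaft about z, rad, counter-clockwise from above positive. 0: flat faces the drive's +x, to the driver; starts between 0.7 and 2.3. Turns either way against about 0.06 N m and stays where left. 16 mm in diameter with one flat along its whole length, 4.3 mm from the axis: 12.3 mm across the flat, 16 mm elsewhere.
- shaft_top (a point): Centre of the shaft's top end, on its axis, 105 mm above the bench (tapered over the last 3 mm). Its x axis is the flat's outward normal and turns with the shaft.
- sleeve (a joint): Downward travel, m, of the dark spring-loaded sleeve (30 mm across) round the shaft's foot: 0 up, its top then 55 mm above the bench; 0.008 fully pressed, top at 47 mm. The spring gives 3 N at 0 and about 8 N at 0.008, and lifts the pulley again when it is let go.
- pulley: Loose aluminium pulley, about 0.14 kg, 36 mm high, standing flange down. Flange 48 mm across, lowest 6 mm; above it a round hub 36 mm across. Bore 18.6 mm; the set-screw's tip (4 mm wide, 22 mm up) stands in it to 5.8 mm from the axis, so it passes the shaft only over the flat (within about 25 degrees). Origin: centre of the underside; z up; +x from the axis to the screw.
- pulley_screw (a point): Outer end of the dark set-screw's head (7 mm across), which stands out of the hub to 23 mm from the pulley's axis on its +x side, 22 mm above the underside.
- block_mid: Loose steel setting block, 36 (x) x 16 (y) x 45 (z) mm, about 0.17 kg, standing in the key channel on the drive's plate, its length along the channel. Origin: centre of its underside.
- slot_mid: The setting block's own slot: fixed grey tray 52 (x) x 32 (y) x 12 mm high, walls 5 mm, inside 42 x 22 mm, inner floor 5 mm above the bench. It stands empty in a row with the other two. Origin: centre of its underside on the bench; x along its length.
- block_short: Bystander: steel block 22 x 16 x 45 mm standing in its own slot. Origin: centre of its underside.
- block_long: Bystander: steel block 56 x 16 x 45 mm standing in its own slot. Origin: centre of its underside.
- spacer: Bystander: plain aluminium ring, 36 mm across, 18 mm high, without flange or screw. Origin: centre of its underside.
There are look-alikes about, which are no part of the job. What is shaped like the pulley but blue or purple is not meant.

How it is judged:
By the outcome, as a careful person would: the job done as asked, in the order asked, and still so for the second after the job is handed in, while the arm keeps its last pose, push and grip.
It also fails if it takes over 72 s, if anything falls off the work surface, if the arm or the gripper's body presses on something with over 40 N, if the wrist force passes 120 N, or if a joint passes its speed limit or range.

ROBOT

A 6-joint arm with a two-finger parallel gripper is mounted at the origin on the work surface. World frame = base frame: x ahead of the robot, y to its left, z up, the work surface at z = 0. Lengths are in m, angles in rad, forces in N, time in s.
With the tool pointing down it reaches from about 0.25 to 0.775 m from the base axis. Payload 4 kg.
Tool frame: the origin (TCP) lies midway between the tips of the shut fingers; the grasp point (between the pads) lies 19 mm behind it; z points along the fingers, y is the line along which they close (so a half turn about z gives the same grasp; the last joint's range is limited). The gripper opens to 85 mm and grips with 20 to 120 N. Pads are 22 mm wide; open, the fingers measure 114 mm over their backs; the gripper's body (76 mm by 85 mm) begins 54 mm behind the grasp point. The pads swing forward as they close: fully open they stand 13 mm farther back than shut.
Start: joints at [-1.237, 0.087, 1.371, -0, 1.684, -0.103], TCP at [0.233, -0.498, 0.231] pointing down, gripper open.
Joint ranges: [-3.1, 3.1], [-0.76, 2.03], [0.27, 2.55], [-1.08, 4.22], [0.17, 2.65], [-2.57, 2.57]. Speed limits (rad/s): [2.79, 2.79, 3.14, 3.14, 3.14, 3.14].

INTERFACE

Orientations are given as a unit quaternion [w, x, y, z].
In Python, from station import robot, optics, order gives the robot as it stands.
- The arm moves only by the tool arm_command, never from a script. Its argument "targets" is a list of rows, each an object with "dp": the shift along the tool's x, y, z scaled (see below), a list of three; "dr": the turn, a rotation vector about the tool's x, y, z scaled (see below), a list of three; "fingers": the opening, from 0 (shut) to 1 (fully open). A call has 1 to 5 rows; each row shifts and turns the commanded pose from where the row before left it, along the tool's axes as they then stand; what a row does not reach is not made up. The controller multiplies each number of a shift by 30 cm and each number of a turn by 1.5 rad. A row lasts 1/12 s, in which the tool goes at most 41.7 mm and 7.16 degrees, less where a joint would pass 70% of its speed; a pose out of reach is approached as far as the arm can. A call with a number of a shift or a turn outside -1 to 1 is refused whole. A call with a gripper value outside its range is refused whole. The fingers move at their own pace and stop on an object; "newtons" is the grip in N (left out, the last holds). Time passes only in rows, so rows that do not move let the fingers close. It gives the time, the measured TCP pose, the force, the opening and the grip force at its end, in the units of the state.
- robot.state(): the state, without advancing time (a new reading comes with each control period).
- optics.get_image(name): name is "scene" or "top" or "wrist"; returns a dict with "pixels" (400x640x3 uint8, red, green, blue), "range_z" (400x640 float32, m along the optical axis (not along the pixel's ray), 0 where there is no reading), "fx", "fy", "cx", "cy" (pixels), "k1" (the pictures are not rectified: a ray, as slopes to the right and down, at radius r is drawn at 1 + k1 r^2 times it, then the intrinsics apply), "R" (3x3) and "t" (3): a world point X has camera coordinates R X + t. Camera axes: x right, y down, z forward; pixel columns grow to the right and rows downward; lengths in m; the calibration is good to about 2 mm. A picture is of the moment at which its call begins.
- order.job_done(): hands the job in; it is judged then, once.
The state is a dict: "time": time; "joint_positions": joint angles; "qd": joint speeds; "effort": joint torques, N m; "position": TCP position; "orientation": TCP orientation; "ft_force": force on the tool from outside, world axes, zero at the start; "ft_torque": the same for the moment, N m; "gripper_width": opening from 0.0 (shut) to 1.0 (fully open); "gripper_force": force on a finger pad.
Only numpy, scipy, OpenCV 4.12 (cv2) and the standard library are available. Lean on these libraries where they do the work, as an engineer would, in place of code of your own. Each camera call takes 0.05 s, during which the arm holds its last target. There are 200 camera calls.

## Working session

There is one attempt and no reset: what is moved stays moved. The work goes in short steps, Python scripts to look and compute and a tool call to move; the robot and the scene stay as the last step left them, time stands still between calls to the robot, and variables do not carry over. Pictures are saved under pics/ and viewed, at most 10 in all, crops included, and the job is handed in when it is done.

Besides the shell and the picture viewer there is one more tool, called by a JSON object that holds its "name" and its "arguments". arm_command: Moves the arm, as the interface text tells. Its arguments: {"type":"object","properties":{"targets":{"type":"array"},"newtons":{"type":"number"}},"required":["targets"]}

```bash
mkdir -p pics; cat > h.py <<'E'
import numpy as np, cv2, pickle
from station import robot, optics, order
def grab(n,tag):
    d=optics.get_image(n); pickle.dump(d,open(f'{tag}.pkl','wb'))
    cv2.imwrite(f'pics/{tag}.png',cv2.cvtColor(np.asarray(d['pixels']),cv2.COLOR_RGB2BGR)); return d
def load(tag): return pickle.load(open(f'{tag}.pkl','rb'))
def K(d): return np.array([[d['fx'],0,d['cx']],[0,d['fy'],d['cy']],[0,0,1.]]),np.array([d['k1'],0,0,0.])
def world(d,uv,z=None,rng=None):
    """pixels -> world, by plane z or by range image"""
    k,D=K(d); R=np.array(d['R']);t=np.array(d['t'])
    uv=np.atleast_2d(np.array(uv,float)); s=cv2.undistortPoints(uv[:,None],k,D)[:,0]
    r=np.c_[s,np.ones(len(s))]
    if z is None:
        zz=np.array([d['range_z'][int(round(v)),int(round(u))] for u,v in uv])
        return (r*zz[:,None]-t)@R
    w=r@R; c=-R.T@t; return c+w*((z-c[2])/w[:,2])[:,None]
def cloud(d):
    h,w=d['range_z'].shape; u,v=np.meshgrid(np.arange(w),np.arange(h))
    P=world(d,np.c_[u.ravel(),v.ravel()]); P[d['range_z'].ravel()==0]=np.nan
    return P.reshape(h,w,3)
def pix(d,X):
    k,D=K(d); return cv2.projectPoints(np.atleast_2d(np.array(X,float)),cv2.Rodrigues(np.array(d['R']))[0],np.array(d['t']),k,D)[0][:,0]
E
python3 - <<'E'
from h import *
for n in('top','scene'): 
    d=grab(n,n+'0'); print(n,d['fx'],d['k1'],-np.array(d['R']).T@np.array(d['t']))
print(robot.state())
E
```

```text
top 388.94693494941936 -0.09320888480834413 [ 0.45133215 -0.00129299  1.00369295]
scene 405.5146883228716 -0.010942190082180942 [1.18559305 0.10371022 0.69185532]
{'time': 0.1, 'joint_positions': array([-1.23705692e+00,  8.78992430e-02,  1.37213854e+00, -2.17661252e-05,
        1.68360553e+00, -1.03126051e-01]), 'qd': array([ 0.00101121, -0.00073495, -0.00522161, -0.00102218, -0.00143907,
       -0.00117584]), 'effort': array([ 1.19857505e-03, -3.53014112e+01, -3.14219427e+01, -2.01672015e-04,
        7.93656218e-03, -6.64885874e-06]), 'position': array([ 0.23253064, -0.49791917,  0.23022829]), 'orientation': array([-1.01727799e-03,  9.76238026e-01,  2.16698560e-01, -1.28709014e-04]), 'ft_force': array([-0.34323433,  0.81612792,  0.77623443]), 'ft_torque': array([ 0.04514936, -0.01554138, -0.00355549]), 'gripper_force': 0.0, 'gripper_width': 0.9985154282440745}
```

View pics/top0.png

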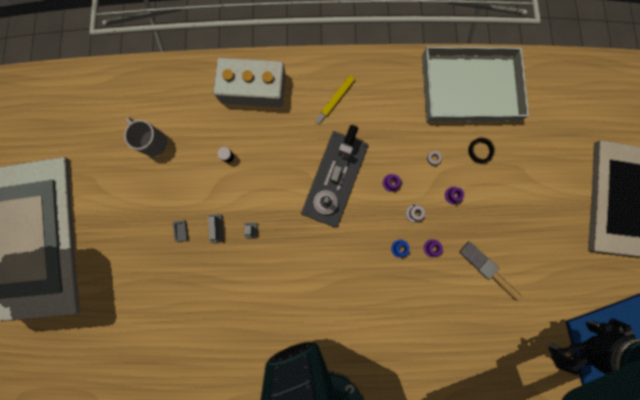

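View pics/scene0.png

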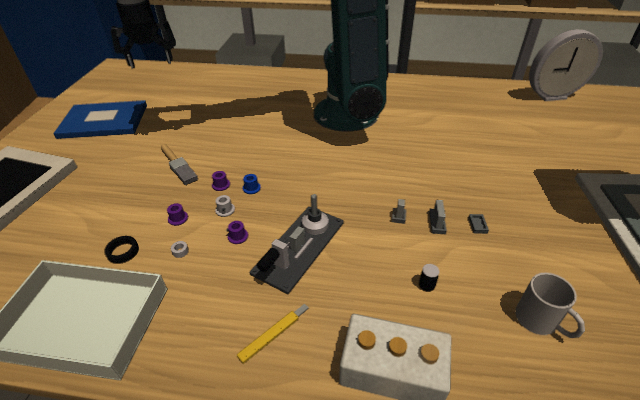

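Top view: the drive runs from the shaft (326,203) to the driver handle (351,133), the mid block is at (337,173), the empty slot at (180,231), the pulley at (416,213) and the spacer at (435,158). Next I'll enlarge these.

```bash
python3 - <<'E'
from h import *
d=load('top0'); im=cv2.cvtColor(np.asarray(d['pixels']),cv2.COLOR_RGB2BGR)
a=cv2.resize(im[120:230,290:380],None,fx=5,fy=5,interpolation=cv2.INTER_CUBIC) #450x550
b=cv2.resize(im[190:240,395:440],None,fx=6,fy=6,interpolation=cv2.INTER_CUBIC) #270x300
c=cv2.resize(im[208:253,165:215],None,fx=5,fy=5,interpolation=cv2.INTER_CUBIC) #250x225
o=np.zeros((550,740,3),np.uint8);o[:550,:450]=a;o[:300,460:730]=b;o[310:535,460:710]=c
cv2.imwrite('pics/c1.png',o)
C=cloud(d)
def med(m): return np.round(np.nanmedian(C[m],0),4) 
# cloud segments
def seg(u0,u1,v0,v1,z0,z1,n):
    Q=C[v0:v1,u0:u1].reshape(-1,3);Q=Q[(Q[:,2]>z0)&(Q[:,2]<z1)]
    if len(Q)<3: print(n,len(Q));return
    r=cv2.minAreaRect((Q[:,:2]*1000).astype(np.float32)); print(n,len(Q),Q.mean(0).round(4),np.round(r[0],1),np.round(r[1],1),round(r[2],1))
seg(300,370,125,230,.006,.018,'plate');seg(300,350,180,220,.03,.042,'gear');seg(300,350,180,220,.09,.12,'shaft')
seg(320,360,155,190,.045,.065,'block');seg(400,435,200,225,.028,.045,'pulley');seg(400,435,200,225,.002,.012,'flange')
seg(168,192,215,247,.003,.02,'slot');seg(200,235,210,250,.04,.06,'long');seg(240,262,218,243,.04,.06,'short');seg(420,450,145,170,.01,.03,'spacer')
E
```

```text
plate 2634 [ 0.6007 -0.0427  0.0114] [599.1 -41.8] [100.  235.6] 67.5
gear 318 [ 0.5366 -0.0158  0.034 ] [544.1 -23.9] [59.2 80. ] 40.7
shaft 32 [ 0.5363 -0.0168  0.103 ] [536.7 -17.2] [ 9.4 14.2] 88.2
block 99 [ 0.6063 -0.0443  0.0557] [621.8 -52.5] [18.  74.3] 61.2
pulley 129 [ 0.5033 -0.2476  0.0345] [ 503.2 -247.4] [33.4 32.8] 88.8
flange 142 [ 0.5033 -0.2475  0.0046] [ 506.4 -254.4] [89.1 62.1] 86.3
slot 227 [0.4734 0.362  0.0082] [473.6 366.8] [56.1 43.9] 7.2
long 163 [0.4779 0.2664 0.0482] [478.  266.8] [56.1 16.8] 4.4
short 51 [0.4701 0.1771 0.0481] [470.  177.1] [12.2 19.8] 88.2
spacer 106 [ 0.6464 -0.3021  0.0167] [ 646.4 -303.1] [32.5 35.5] 18.7
```

View pics/c1.png

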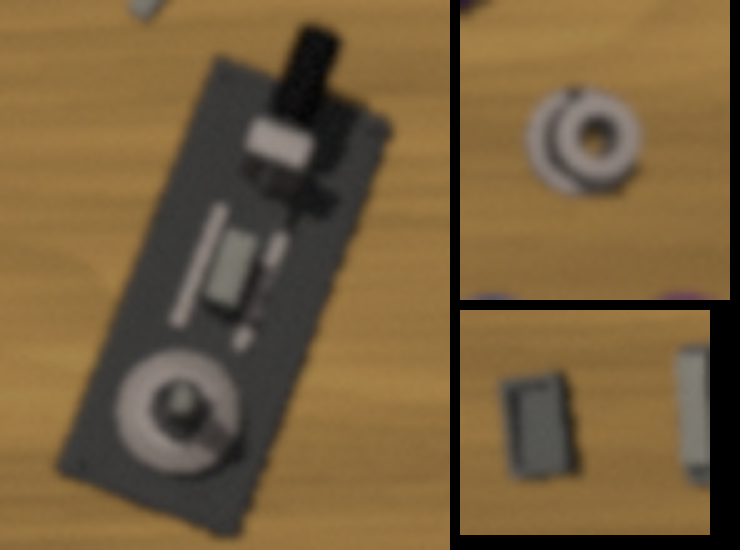

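The crop shows the pulley's screw on its upper-left side at pixel (414,205). The block lies along the channel and the slot is tilted about 7°. I'll move above the block for a wrist look.

{"name": "arm_command", "arguments": {"targets": [{"dp": [0.117, -0.056, 0], "dr": [0, 0, 0], "fingers": 1}, {"dp": [0.117, -0.056, 0], "dr": [0, 0, 0], "fingers": 1}, {"dp": [0.117, -0.056, 0], "dr": [0, 0, 0], "fingers": 1}, {"dp": [0.117, -0.056, 0], "dr": [0, 0, 0], "fingers": 1}, {"dp": [0.117, -0.056, 0], "dr": [0, 0, 0], "fingers": 1}]}}

```text
time: 0.52
position: [0.3567, -0.3464, 0.2307]
orientation: [-0.0, 0.976, 0.216, -0.0]
ft_force: [-0.5, -0.3, 0.1]
gripper_width: 1.0
gripper_force: 0.0
```

{"name": "arm_command", "arguments": {"targets": [{"dp": [0.117, -0.056, 0], "dr": [0, 0, 0], "fingers": 1}, {"dp": [0.117, -0.056, 0], "dr": [0, 0, 0], "fingers": 1}, {"dp": [0.117, -0.056, 0], "dr": [0, 0, 0], "fingers": 1}, {"dp": [0.117, -0.056, 0], "dr": [0, 0, 0], "fingers": 1}, {"dp": [0.117, -0.056, 0], "dr": [0, 0, 0], "fingers": 1}]}}

```text
time: 0.93
position: [0.4803, -0.1958, 0.2308]
orientation: [-0.0, 0.976, 0.217, -0.0]
ft_force: [0.0, -0.8, 0.2]
gripper_width: 1.004
gripper_force: 0.0
```

{"name": "arm_command", "arguments": {"targets": [{"dp": [0.117, -0.056, 0], "dr": [0, 0, 0], "fingers": 1}, {"dp": [0.117, -0.056, 0], "dr": [0, 0, 0], "fingers": 1}, {"dp": [0.117, -0.056, 0], "dr": [0, 0, 0], "fingers": 1}, {"dp": [0.117, -0.056, 0], "dr": [0, 0, 0], "fingers": 1}, {"dp": [0.117, -0.056, 0], "dr": [0, 0, 0], "fingers": 1}]}}

```text
time: 1.35
position: [0.6038, -0.0455, 0.2306]
orientation: [-0.0, 0.976, 0.217, -0.001]
ft_force: [0.3, -1.1, 0.1]
gripper_width: 0.999
gripper_force: 0.0
```

{"name": "arm_command", "arguments": {"targets": [{"dp": [0, 0, 0], "dr": [0, 0, 0.078], "fingers": 1}, {"dp": [0, 0, 0], "dr": [0, 0, 0.078], "fingers": 1}, {"dp": [0, 0, 0], "dr": [0, 0, 0.078], "fingers": 1}, {"dp": [0, 0, 0], "dr": [0, 0, 0.078], "fingers": 1}, {"dp": [0, 0, 0], "dr": [0, 0, 0.078], "fingers": 1}]}}

```text
time: 1.77
position: [0.603, -0.047, 0.2304]
orientation: [-0.0, 0.997, -0.077, -0.001]
ft_force: [-0.2, 0.4, -1.2]
gripper_width: 0.999
gripper_force: 0.0
```

{"name": "arm_command", "arguments": {"targets": [{"dp": [0, 0, 0], "dr": [0, 0, 0.078], "fingers": 1}, {"dp": [0, 0, 0], "dr": [0, 0, 0.078], "fingers": 1}, {"dp": [0, 0, 0], "dr": [0, 0, 0], "fingers": 1}, {"dp": [0, 0, 0], "dr": [0, 0, 0], "fingers": 1}]}}

```text
time: 2.1
position: [0.6029, -0.0473, 0.2307]
orientation: [0.0, 0.982, -0.188, -0.001]
ft_force: [-0.1, -0.1, -0.5]
gripper_width: 1.0
gripper_force: 0.0
```

```bash
python3 - <<'E'
from h import *
d=grab('wrist','w1'); R=np.array(d['R']);print(d['fx'],d['k1'],-R.T@np.array(d['t']),R.round(2).tolist())
s=robot.state();print(s['position'],s['orientation'],s['time'])
t=load('top0'); print(world(t,[[413.8,205.3]],z=.022))
E
```

```text
323.13230654110555 -0.06496290859133903 [ 0.67620362 -0.07673545  0.37161922] [[-0.37, -0.93, 0.0], [-0.88, 0.35, 0.31], [-0.28, 0.11, -0.95]]
[ 0.60295553 -0.04729332  0.23082634] [ 7.83219631e-05  9.82058170e-01 -1.88577724e-01 -4.31148534e-04] 2.15
[[ 0.52241864 -0.24167347  0.022     ]]
```

View pics/w1.png

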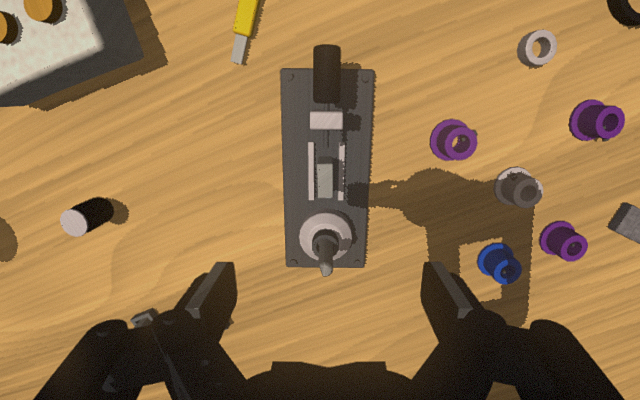

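The wrist view shows the block's top at (325,180), the shaft's top at (325,268), and the driver post at (326,120). I'll measure from its range image.

```bash
cat >> h.py <<'E'
def seg(C,u0,u1,v0,v1,z0,z1,n):
    Q=C[v0:v1,u0:u1].reshape(-1,3);Q=Q[(Q[:,2]>z0)&(Q[:,2]<z1)]
    if len(Q)<3: print(n,len(Q));return
    r=cv2.minAreaRect((Q[:,:2]*1000).astype(np.float32)); print(n,len(Q),Q.mean(0).round(4),np.round(r[0],1),np.round(r[1],1),round(r[2],1))
    return Q
E
python3 - <<'E'
from h import *
d=load('w1');C=cloud(d)
seg(C,275,380,65,270,.006,.016,'plate');seg(C,300,350,225,290,.098,.115,'shaft');seg(C,295,355,210,270,.034,.04,'gear')
Q=seg(C,305,345,150,210,.052,.062,'block')
seg(C,300,350,105,135,.072,.09,'post')
seg(C,490,550,160,212,.032,.04,'pulley')
im=cv2.cvtColor(np.asarray(d['pixels']),cv2.COLOR_RGB2BGR)
a=cv2.resize(im[215:285,295:355],None,fx=6,fy=6,interpolation=cv2.INTER_CUBIC)
b=cv2.resize(im[155:225,485:555],None,fx=6,fy=6,interpolation=cv2.INTER_CUBIC)
cv2.imwrite('pics/c2.png',np.hstack([a,b]))
E
```

```text
plate 12230 [ 0.6141 -0.0493  0.0105] [598.1 -42.6] [100.9 234. ] 67.4
shaft 180 [ 0.5372 -0.0186  0.1024] [536.3 -18.3] [15.8 12.8] 11.8
gear 472 [ 0.543  -0.0203  0.0354] [539.1 -18.6] [47.  39.8] 70.3
block 549 [ 0.6053 -0.0447  0.0553] [604.8 -44.3] [15.3 35.9] 68.4
post 576 [ 0.6605 -0.0686  0.0782] [658.3 -67.9] [29.3 19.2] 66.5
pulley 540 [ 0.5038 -0.2473  0.0343] [ 503.4 -248. ] [34.3 33.8] 71.6
```

View pics/c2.png

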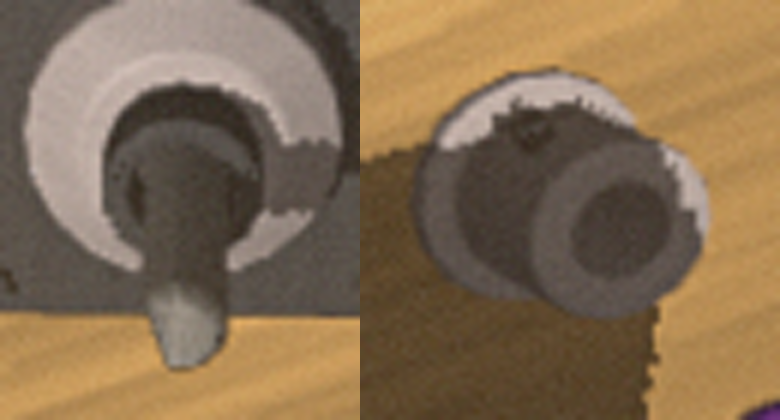

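Block at (0.605,-0.0445), drive yaw about -22°, shaft at (0.5365,-0.018). The flat seems to face about 102° in world. Descending and gripping the block.

{"name": "arm_command", "arguments": {"targets": [{"dp": [0.002, -0.005, 0.115], "dr": [0, 0, 0], "fingers": 1}, {"dp": [0.002, -0.006, 0.115], "dr": [0, 0, 0], "fingers": 1}, {"dp": [0, 0, 0.115], "dr": [0, 0, 0], "fingers": 1}, {"dp": [0, 0, 0.115], "dr": [0, 0, 0], "fingers": 1}, {"dp": [0, 0, 0.115], "dr": [0, 0, 0], "fingers": 1}], "newtons": 50}}

```text
time: 2.57
position: [0.6053, -0.0447, 0.0573]
orientation: [0.0, 0.982, -0.189, 0.0]
ft_force: [0.9, -0.3, 0.3]
gripper_width: 1.001
gripper_force: 0.0
```

{"name": "arm_command", "arguments": {"targets": [{"dp": [0, 0, 0.06], "dr": [0, 0, 0], "fingers": 1}, {"dp": [0, 0, 0.055], "dr": [0, 0, 0], "fingers": 1}, {"dp": [0, 0, 0], "dr": [0, 0, 0], "fingers": 1}, {"dp": [0, 0, 0], "dr": [0, 0, 0], "fingers": 0}, {"dp": [0, 0, 0], "dr": [0, 0, 0], "fingers": 0}]}}

```text
time: 2.98
position: [0.6065, -0.0449, 0.0257]
orientation: [0.0, 0.982, -0.19, 0.001]
ft_force: [0.5, -0.4, -0.3]
gripper_width: 0.747
gripper_force: 0.0
```

{"name": "arm_command", "arguments": {"targets": [{"dp": [0, 0, 0], "dr": [0, 0, 0], "fingers": 0}, {"dp": [0, 0, 0], "dr": [0, 0, 0], "fingers": 0}, {"dp": [0, 0, 0], "dr": [0, 0, 0], "fingers": 0}, {"dp": [0, 0, 0], "dr": [0, 0, 0], "fingers": 0}, {"dp": [0, 0, 0], "dr": [0, 0, 0], "fingers": 0}]}}

```text
time: 3.4
position: [0.6063, -0.0448, 0.0256]
orientation: [0.0, 0.982, -0.19, 0.001]
ft_force: [-0.3, -0.6, 3.6]
gripper_width: 0.182
gripper_force: 49.6
```

Block gripped. Lifting, carrying to the slot and aligning.

{"name": "arm_command", "arguments": {"targets": [{"dp": [0, 0, -0.06], "dr": [0, 0, 0], "fingers": 0}, {"dp": [0, 0, -0.1], "dr": [0, 0, 0], "fingers": 0}, {"dp": [0, 0, -0.12], "dr": [0, 0, 0], "fingers": 0}, {"dp": [0, 0, -0.12], "dr": [0, 0, 0], "fingers": 0}, {"dp": [-0.04, -0.05, 0], "dr": [0, 0, 0], "fingers": 0}]}}

```text
time: 3.82
position: [0.6048, -0.0296, 0.1536]
orientation: [0.001, 0.981, -0.192, 0.008]
ft_force: [2.2, 0.1, 0.4]
gripper_width: 0.179
gripper_force: 49.0
```

{"name": "arm_command", "arguments": {"targets": [{"dp": [-0.083, -0.1, 0], "dr": [0, 0, 0], "fingers": 0}, {"dp": [-0.083, -0.1, 0], "dr": [0, 0, 0], "fingers": 0}, {"dp": [-0.083, -0.1, 0], "dr": [0, 0, 0], "fingers": 0}, {"dp": [-0.083, -0.1, 0], "dr": [0, 0, 0], "fingers": 0}, {"dp": [-0.083, -0.1, 0], "dr": [0, 0, 0], "fingers": 0}]}}

```text
time: 4.23
position: [0.5391, 0.1607, 0.1437]
orientation: [0.0, 0.982, -0.19, -0.0]
ft_force: [0.8, -0.0, -1.3]
gripper_width: 0.182
gripper_force: 48.9
```

{"name": "arm_command", "arguments": {"targets": [{"dp": [-0.083, -0.1, 0], "dr": [0, 0, 0], "fingers": 0}, {"dp": [-0.083, -0.1, 0], "dr": [0, 0, 0], "fingers": 0}, {"dp": [-0.083, -0.1, 0], "dr": [0, 0, 0], "fingers": 0}, {"dp": [-0.083, -0.1, 0], "dr": [0, 0, 0], "fingers": 0}, {"dp": [-0.083, -0.1, 0], "dr": [0, 0, 0], "fingers": 0}]}}

```text
time: 4.65
position: [0.4795, 0.3464, 0.1437]
orientation: [0.0, 0.982, -0.19, -0.0]
ft_force: [0.6, 0.1, -1.6]
gripper_width: 0.18
gripper_force: 48.9
```

{"name": "arm_command", "arguments": {"targets": [{"dp": [-0.044, -0.045, 0], "dr": [0, 0, -0.0675], "fingers": 0}, {"dp": [0, 0, 0], "dr": [0, 0, -0.0675], "fingers": 0}, {"dp": [0, 0, 0], "dr": [0, 0, -0.0675], "fingers": 0}, {"dp": [0, 0, 0], "dr": [0, 0, -0.0675], "fingers": 0}, {"dp": [0, 0, 0], "dr": [0, 0, -0.0675], "fingers": 0}]}}

```text
time: 5.07
position: [0.4729, 0.3625, 0.1434]
orientation: [0.001, 0.998, 0.065, -0.001]
ft_force: [-0.1, -0.1, -1.6]
gripper_width: 0.174
gripper_force: 49.0
```

{"name": "arm_command", "arguments": {"targets": [{"dp": [0, 0, 0], "dr": [0, 0, 0], "fingers": 0}, {"dp": [0, 0, 0], "dr": [0, 0, 0], "fingers": 0}, {"dp": [0, 0, 0], "dr": [0, 0, 0], "fingers": 0}]}}

```text
time: 5.32
position: [0.4734, 0.3622, 0.1439]
orientation: [0.0, 0.998, 0.061, -0.0]
ft_force: [-0.4, 0.6, -1.1]
gripper_width: 0.182
gripper_force: 49.0
```

```bash
python3 - <<'E'
from h import *
d=grab('wrist','w2'); s=robot.state();print(s['position'],s['orientation'],s['time'])
E
```

```text
[0.47346132 0.36218193 0.1439712 ] [ 1.74578550e-04  9.98134189e-01  6.10576753e-02 -2.66680287e-04] 5.3667
```

View pics/w2.png

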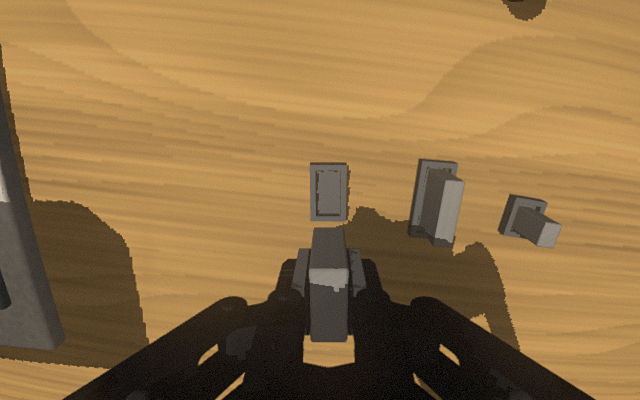

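The slot is fully visible at (329,191), just beyond the held block at (328,285). Measuring both.

```bash
python3 - <<'E'
from h import *
d=load('w2');C=cloud(d)
seg(C,300,358,155,222,.0075,.016,'walls')
seg(C,300,358,155,222,.003,.0075,'floor')
seg(C,305,350,225,350,.165,.182,'blocktop')
Q=C[232:262,315:342].reshape(-1,3); print('front face',np.nanmedian(Q,0))
u=[[311,163],[347,163],[348,219],[312,220]]; print(world(d,u,z=.012).round(4), world(d,u,z=.012).mean(0))
p=pix(d,[[.4734,.3622,.1439-.0136]]);print(p)
E
```

```text
walls 975 [0.4739 0.3622 0.0103] [472.8 361.9] [52.  31.9] 6.2
floor 828 [0.4724 0.3619 0.0038] [474.9 361.9] [47.7 31.6] 7.0
blocktop 3613 [0.4749 0.3623 0.1736] [472.  362.2] [36.5 18.3] 6.1
front face [0.489285   0.36371672 0.15334259]
[[0.498  0.3794 0.012 ]
 [0.5017 0.3489 0.012 ]
 [0.4512 0.341  0.012 ]
 [0.4464 0.3731 0.012 ]] [0.47433911 0.36059336 0.012     ]
[[327.24116774 254.6557158 ]]
```

Aligned within 1 mm. Lowering into the slot.

{"name": "arm_command", "arguments": {"targets": [{"dp": [0.003, 0, 0.1], "dr": [0, 0, 0], "fingers": 0}, {"dp": [0, 0, 0.1], "dr": [0, 0, 0], "fingers": 0}, {"dp": [0, 0, 0.1], "dr": [0, 0, 0], "fingers": 0}, {"dp": [0, 0, 0.06], "dr": [0, 0, 0], "fingers": 0}, {"dp": [0, 0, 0], "dr": [0, 0, 0], "fingers": 0}]}}

```text
time: 5.78
position: [0.4709, 0.3601, 0.0303]
orientation: [0.003, 0.998, 0.061, -0.005]
ft_force: [-0.5, 0.0, -2.9]
gripper_width: 0.176
gripper_force: 49.0
```

{"name": "arm_command", "arguments": {"targets": [{"dp": [0, 0, 0.03], "dr": [0, 0, 0], "fingers": 0}, {"dp": [0, 0, 0.024], "dr": [0, 0, 0], "fingers": 0}, {"dp": [0, 0, 0.004], "dr": [0, 0, 0], "fingers": 0}, {"dp": [0, 0, 0], "dr": [0, 0, 0], "fingers": 0}, {"dp": [0, 0, 0], "dr": [0, 0, 0], "fingers": 0}]}}

```text
time: 6.2
position: [0.4752, 0.3629, 0.0201]
orientation: [-0.0, 0.998, 0.062, 0.001]
ft_force: [0.2, -0.5, -1.8]
gripper_width: 0.177
gripper_force: 49.0
```

{"name": "arm_command", "arguments": {"targets": [{"dp": [0, 0, 0.005], "dr": [0, 0, 0], "fingers": 0}, {"dp": [0, 0, 0], "dr": [0, 0, 0], "fingers": 0}, {"dp": [0, 0, 0], "dr": [0, 0, 0], "fingers": 0.6}, {"dp": [0, 0, 0], "dr": [0, 0, 0], "fingers": 0.6}, {"dp": [0, 0, 0], "dr": [0, 0, 0], "fingers": 0.6}]}}

```text
time: 6.62
position: [0.4747, 0.3626, 0.0178]
orientation: [-0.0, 0.998, 0.062, 0.0]
ft_force: [0.5, 0.2, -0.5]
gripper_width: 0.588
gripper_force: 0.0
```

{"name": "arm_command", "arguments": {"targets": [{"dp": [0, 0, -0.03], "dr": [0, 0, 0], "fingers": 0.6}, {"dp": [0, 0, -0.1], "dr": [0, 0, 0], "fingers": 0.6}, {"dp": [0, 0, -0.13], "dr": [0, 0, 0], "fingers": 0.6}, {"dp": [0, 0, -0.13], "dr": [0, 0, 0], "fingers": 0.6}, {"dp": [0, 0, -0.13], "dr": [0, 0, 0], "fingers": 0.6}]}}

```text
time: 7.03
position: [0.4741, 0.3623, 0.1756]
orientation: [0.0, 0.998, 0.062, -0.0]
ft_force: [0.3, 0.8, -0.3]
gripper_width: 0.596
gripper_force: 0.0
```

{"name": "arm_command", "arguments": {"targets": [{"dp": [0, 0, -0.12], "dr": [0, 0, 0], "fingers": 0.6}, {"dp": [0.005, 0.06, 0], "dr": [0, 0, 0], "fingers": 0.6}, {"dp": [0.005, 0.128, 0], "dr": [0, 0, 0], "fingers": 0.6}, {"dp": [0.005, 0.128, 0], "dr": [0, 0, 0], "fingers": 0.6}, {"dp": [0.005, 0.128, 0], "dr": [0, 0, 0], "fingers": 0.6}]}}

```text
time: 7.45
position: [0.4969, 0.2301, 0.2106]
orientation: [-0.0, 0.998, 0.063, 0.001]
ft_force: [1.2, -0.2, 0.2]
gripper_width: 0.6
gripper_force: 0.0
```

{"name": "arm_command", "arguments": {"targets": [{"dp": [0.005, 0.128, 0], "dr": [0, 0, 0], "fingers": 0.6}, {"dp": [0.005, 0.128, 0], "dr": [0, 0, 0], "fingers": 0.6}, {"dp": [0.005, 0.128, 0], "dr": [0, 0, 0], "fingers": 0.6}, {"dp": [0.005, 0.128, 0], "dr": [0, 0, 0], "fingers": 0.6}, {"dp": [0.005, 0.128, 0], "dr": [0, 0, 0], "fingers": 0.6}]}}

```text
time: 7.87
position: [0.528, 0.0396, 0.2105]
orientation: [0.0, 0.998, 0.062, 0.001]
ft_force: [0.7, -0.5, 0.2]
gripper_width: 0.6
gripper_force: 0.0
```

{"name": "arm_command", "arguments": {"targets": [{"dp": [0.002, 0.128, 0], "dr": [0, 0, 0], "fingers": 0.6}, {"dp": [0.002, 0.07, 0], "dr": [0, 0, 0], "fingers": 0.6}, {"dp": [0, 0, 0], "dr": [0, 0, -0.08], "fingers": 0.6}, {"dp": [0, 0, 0], "dr": [0, 0, -0.08], "fingers": 0.6}, {"dp": [0, 0, 0], "dr": [0, 0, -0.08], "fingers": 0.6}]}}

```text
time: 8.28
position: [0.5366, -0.0182, 0.2102]
orientation: [0.0, 0.97, 0.242, 0.0]
ft_force: [-0.5, -0.2, 0.5]
gripper_width: 0.596
gripper_force: 0.0
```

{"name": "arm_command", "arguments": {"targets": [{"dp": [0, 0, 0], "dr": [0, 0, -0.08], "fingers": 0.6}, {"dp": [0, 0, 0], "dr": [0, 0, -0.08], "fingers": 0.6}, {"dp": [0, 0, 0], "dr": [0, 0, -0.08], "fingers": 0.6}, {"dp": [0, 0, 0], "dr": [0, 0, -0.08], "fingers": 0.6}, {"dp": [0, 0, 0], "dr": [0, 0, -0.08], "fingers": 0.6}]}}

```text
time: 8.7
position: [0.5366, -0.0174, 0.2103]
orientation: [0.0, 0.855, 0.518, 0.0]
ft_force: [0.5, 0.0, -0.4]
gripper_width: 0.6
gripper_force: 0.0
```

{"name": "arm_command", "arguments": {"targets": [{"dp": [0, 0, 0], "dr": [0, 0, -0.08], "fingers": 0.6}, {"dp": [0, 0, 0], "dr": [0, 0, -0.08], "fingers": 0.6}, {"dp": [0, 0, 0], "dr": [0, 0, -0.08], "fingers": 0.6}, {"dp": [0, 0, 0], "dr": [0, 0, -0.08], "fingers": 0.6}, {"dp": [0, 0, 0], "dr": [0, 0, -0.08], "fingers": 0.6}]}}

```text
time: 9.12
position: [0.5366, -0.0174, 0.2103]
orientation: [0.0, 0.664, 0.748, 0.0]
ft_force: [0.3, -0.2, 0.1]
gripper_width: 0.599
gripper_force: 0.0
```

{"name": "arm_command", "arguments": {"targets": [{"dp": [0, 0, 0], "dr": [0, 0, -0.08], "fingers": 0.6}, {"dp": [0, 0, 0], "dr": [0, 0, -0.08], "fingers": 0.6}, {"dp": [0, 0, 0], "dr": [0, 0, -0.08], "fingers": 0.6}, {"dp": [0, 0, 0], "dr": [0, 0, -0.08], "fingers": 0.6}, {"dp": [0, 0, 0], "dr": [0, 0, -0.08], "fingers": 0.6}]}}

```text
time: 9.53
position: [0.5366, -0.0174, 0.2103]
orientation: [0.0, 0.413, 0.911, 0.0]
ft_force: [0.0, -0.1, 0.2]
gripper_width: 0.602
gripper_force: 0.0
```

{"name": "arm_command", "arguments": {"targets": [{"dp": [0, 0, 0], "dr": [0, 0, -0.08], "fingers": 0.6}, {"dp": [0, 0, 0], "dr": [0, 0, -0.08], "fingers": 0.6}, {"dp": [0, 0, 0], "dr": [0, 0, -0.08], "fingers": 0.6}, {"dp": [0, 0, 0], "dr": [0, 0, -0.08], "fingers": 0.6}, {"dp": [0, 0, 0], "dr": [0, 0, -0.08], "fingers": 0.6}]}}

```text
time: 9.95
position: [0.5366, -0.0173, 0.2103]
orientation: [0.0, 0.125, 0.992, -0.0]
ft_force: [-1.4, 0.4, -0.2]
gripper_width: 0.601
gripper_force: 0.0
```

{"name": "arm_command", "arguments": {"targets": [{"dp": [0, 0, 0], "dr": [0, 0, -0.08], "fingers": 0.6}, {"dp": [0, 0, 0], "dr": [0, 0, -0.08], "fingers": 0.6}, {"dp": [0, 0, 0], "dr": [0, 0, -0.08], "fingers": 0.6}, {"dp": [0, 0, 0], "dr": [0, 0, -0.07], "fingers": 0.6}, {"dp": [0, 0, 0], "dr": [0, 0, 0], "fingers": 0.6}]}}

```text
time: 10.37
position: [0.5366, -0.0174, 0.2102]
orientation: [0.0, -0.104, 0.995, -0.0]
ft_force: [0.9, 0.1, 0.3]
gripper_width: 0.601
gripper_force: 0.0
```

```bash
python3 - <<'E'
from h import *
d=grab('wrist','w3'); s=robot.state();print(s['position'],s['orientation'],s['time'],s['joint_positions'])
C=cloud(d)
Q=C.reshape(-1,3);m=(np.hypot(Q[:,0]-.5365,Q[:,1]+.018)<.013)&(Q[:,2]>.095)&(Q[:,2]<.11);P=Q[m]
r=cv2.minAreaRect((P[:,:2]*1000).astype(np.float32));print(m.sum(),r,P.mean(0))
p=pix(d,[.5365,-.018,.105])[0];print(p)
im=cv2.cvtColor(np.asarray(d['pixels']),cv2.COLOR_RGB2BGR)
u,v=int(p[0]),int(p[1]); a=im[max(v-40,0):v+40,u-50:u+50]
t=grab('top','t3');q=pix(t,[.474,.362,.05])[0].astype(int);it=cv2.cvtColor(np.asarray(t['pixels']),cv2.COLOR_RGB2BGR)
b=it[q[1]-22:q[1]+22,q[0]-15:q[0]+15]
a=cv2.resize(a,(600,480),interpolation=cv2.INTER_CUBIC);b=cv2.resize(b,(200,480*200//200),interpolation=cv2.INTER_CUBIC)
cv2.imwrite('pics/c3.png',np.hstack([a,b]))
T=cloud(t);seg(T,q[0]-15,q[0]+15,q[1]-25,q[1]+25,.04,.06,'placed block')
E
```

```text
[ 0.53664182 -0.01734333  0.21014753] [ 4.11503167e-04 -1.02470813e-01  9.94735914e-01 -1.53970582e-04] 10.4167 [-1.37856244e-01  6.25517623e-02  1.43879545e+00 -1.03284287e-04
  1.63937277e+00 -1.91396170e+00]
269 ((535.0362548828125, -18.640233993530273), (12.259437561035156, 16.177392959594727), 86.2854995727539) [ 0.53407523 -0.01830287  0.10189234]
[328.61336321 201.06398739]
placed block 111 [0.4734 0.3616 0.0481] [473.6 362.6] [35.8 17.9] 4.6
```

View pics/c3.png

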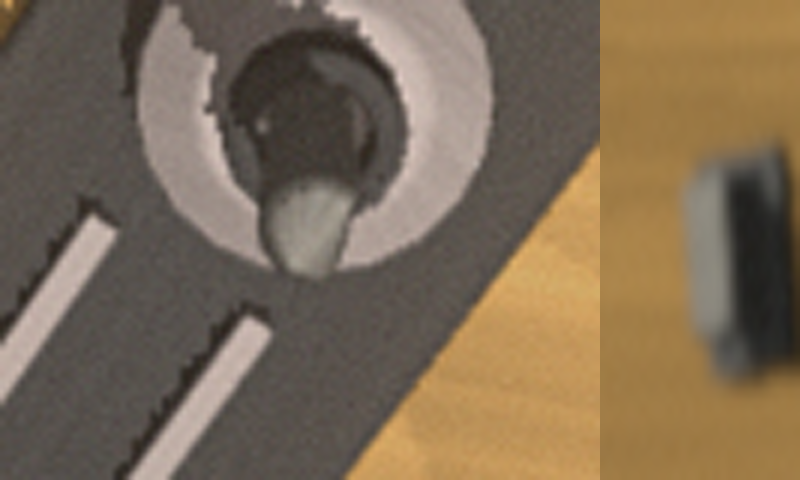

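The block stands in its slot (top at 0.048). I'll fit the flat's direction from both wrist clouds.

```bash
python3 - <<'E'
from h import *
from scipy.optimize import minimize
for tag in('w1','w3'):
    d=load(tag);Q=cloud(d).reshape(-1,3)
    m=(np.hypot(Q[:,0]-.5365,Q[:,1]+.018)<.014)&(Q[:,2]>.06)&(Q[:,2]<.11);P=Q[m][:,:2]*1000;Z=Q[m][:,2]
    best=[]
    for th in range(0,360,3):
        a=np.radians(th);n=np.array([np.cos(a),np.sin(a)])
        def f(c):
            q=P-c; sd=np.maximum(np.linalg.norm(q,axis=1)-8, q@n-4.3)  # D signed distance
            sd=np.where(Z>.1005,np.maximum(sd,-0.0),sd)      # top: inside ok; side: on surface
            return np.minimum(np.abs(sd),3).mean()
        r=minimize(f,[536.5,-18],method='Nelder-Mead');best.append((r.fun,th,*r.x.round(1)))
    best.sort();print(tag,m.sum(),[tuple(np.round(b,3)) for b in best[:6]])
E
```

```text
w1 419 [(np.float64(0.142), np.float64(87.0), np.float64(535.6), np.float64(-16.8)), (np.float64(0.142), np.float64(90.0), np.float64(535.6), np.float64(-16.8)), (np.float64(0.142), np.float64(84.0), np.float64(535.6), np.float64(-16.8)), (np.float64(0.143), np.float64(93.0), np.float64(535.6), np.float64(-16.8)), (np.float64(0.144), np.float64(96.0), np.float64(535.6), np.float64(-16.8)), (np.float64(0.145), np.float64(99.0), np.float64(535.6), np.float64(-16.8))]
w3 420 [(np.float64(0.065), np.float64(87.0), np.float64(535.4), np.float64(-16.8)), (np.float64(0.066), np.float64(84.0), np.float64(535.4), np.float64(-16.8)), (np.float64(0.068), np.float64(81.0), np.float64(535.4), np.float64(-16.8)), (np.float64(0.068), np.float64(90.0), np.float64(535.4), np.float64(-16.8)), (np.float64(0.07), np.float64(78.0), np.float64(535.4), np.float64(-16.8)), (np.float64(0.073), np.float64(93.0), np.float64(535.4), np.float64(-16.8))]
```

{"name": "arm_command", "arguments": {"targets": [{"dp": [0, 0, 0], "dr": [0, 0, 0.058], "fingers": 0.6}, {"dp": [0, 0, 0], "dr": [0, 0, 0.057], "fingers": 0.6}, {"dp": [0, 0, 0], "dr": [0, 0, 0.057], "fingers": 0.6}, {"dp": [0.004, -0.0045, 0.1], "dr": [0, 0, 0], "fingers": 0.6}, {"dp": [0, 0, 0.1], "dr": [0, 0, 0], "fingers": 0.6}], "newtons": 50}}

```text
time: 10.88
position: [0.5372, -0.019, 0.1518]
orientation: [0.004, 0.027, 1.0, -0.001]
ft_force: [1.0, -0.2, -0.4]
gripper_width: 0.6
gripper_force: 0.0
```

{"name": "arm_command", "arguments": {"targets": [{"dp": [0, 0, 0.1], "dr": [0, 0, 0], "fingers": 0.6}, {"dp": [0, 0, 0.1], "dr": [0, 0, 0], "fingers": 0.6}, {"dp": [0, 0, 0.06], "dr": [0, 0, 0], "fingers": 0.5}, {"dp": [0, 0, 0], "dr": [0, 0, 0], "fingers": 0.3}, {"dp": [0, 0, 0], "dr": [0, 0, 0], "fingers": 0}]}}

```text
time: 11.3
position: [0.5347, -0.0185, 0.0708]
orientation: [-0.001, 0.026, 1.0, 0.0]
ft_force: [0.3, -0.5, -0.3]
gripper_width: 0.222
gripper_force: 0.0
```

{"name": "arm_command", "arguments": {"targets": [{"dp": [0, 0, 0], "dr": [0, 0, 0], "fingers": 0}, {"dp": [0, 0, 0], "dr": [0, 0, 0], "fingers": 0}, {"dp": [0, 0, 0], "dr": [0, 0, 0], "fingers": 0}, {"dp": [0, 0, 0], "dr": [0, 0, 0], "fingers": 0}]}}

```text
time: 11.63
position: [0.5359, -0.0181, 0.0725]
orientation: [0.001, 0.025, 1.0, 0.0]
ft_force: [0.1, 3.9, -1.3]
gripper_width: 0.129
gripper_force: 49.5
```

```bash
python3 - <<'E'
from h import *
s=robot.state();print(s)
E
```

```text
{'time': 11.6333, 'joint_positions': array([-1.40016371e-01,  1.42159213e-01,  1.63247946e+00,  9.90557804e-04,
        1.36531583e+00, -1.66051198e+00]), 'qd': array([-0.0025982 ,  0.00041585,  0.00071164,  0.0002765 ,  0.00032812,
       -0.00026035]), 'effort': array([-2.06380092e+00, -3.63046217e+01, -3.03793001e+01, -9.35753155e-01,
       -2.69944640e-01, -3.40104348e-02]), 'position': array([ 0.53593872, -0.01805699,  0.07247983]), 'orientation': array([8.69261317e-04, 2.52483229e-02, 9.99680757e-01, 3.87869182e-04]), 'ft_force': array([ 0.10952153,  3.8623425 , -1.31576088]), 'ft_torque': array([ 0.44698224,  0.04831873, -0.01885431]), 'gripper_force': 49.53088320270126, 'gripper_width': 0.12946308298535034}
```

Width 11 mm shows the pads seated on the flat. Refining the drive yaw from the plate edges and rails before turning.

```bash
python3 - <<'E'
from h import *
for tag in('w1','w3'):
    d=load(tag);C=cloud(d);Q=C.reshape(-1,3)
    a=np.radians(-22);ex=np.array([np.cos(a),np.sin(a)]);ey=np.array([-ex[1],ex[0]])
    L=(Q[:,:2]-[.5355,-.0168]);X=L@ex;Y=L@ey
    for s in(-1,1):   # rails, plate edges
        m=(abs(Q[:,2]-.017)<.0025)&(X>.045)&(X<.105)&(Y*s>.012)&(Y*s<.024)
        if m.sum()>30:
            l=cv2.fitLine(np.c_[X[m],Y[m]].astype(np.float32)*1000,cv2.DIST_HUBER,0,.01,.01).ravel();print(tag,'rail',s,m.sum(),np.degrees(np.arctan(l[1]/l[0])),Y[m].mean())
        xs=[];ys=[]
        for x in np.arange(-.04,.18,.005):
            m=(abs(X-x)<.0025)&(abs(Q[:,2]-.011)<.004)&(Y*s>.03)&(Y*s<.06)
            if m.sum()>5: xs.append(x);ys.append(s*np.percentile(Y[m]*s,97))
        if len(xs)>10:
            l=cv2.fitLine(np.c_[xs,ys].astype(np.float32)*1000,cv2.DIST_HUBER,0,.01,.01).ravel();print(tag,'edge',s,len(xs),np.degrees(np.arctan(l[1]/l[0])),np.median(ys))
E
```

```text
w1 rail -1 290 0.33145288 -0.01768589385930434
w1 edge -1 44 -0.4293858 -0.04975204515608857
w1 rail 1 289 -0.44703123 0.016275070314580982
w1 edge 1 44 -0.3600709 0.04860254816695709
w3 rail -1 278 -0.6962214 -0.0178257514339039
w3 edge -1 44 -0.4642136 -0.04990286945199424
w3 rail 1 271 -0.4078066 0.01616847650018186
w3 edge 1 44 -0.559631 0.04809835389896494
```

{"name": "arm_command", "arguments": {"targets": [{"dp": [0.0007, 0, 0], "dr": [0, 0, 0.0796], "fingers": 0}, {"dp": [0.0007, 0, 0], "dr": [0, 0, 0.0796], "fingers": 0}, {"dp": [0.0007, 0, 0], "dr": [0, 0, 0.0796], "fingers": 0}, {"dp": [0.0007, 0, 0], "dr": [0, 0, 0.0796], "fingers": 0}, {"dp": [0.0007, 0, 0], "dr": [0, 0, 0.0796], "fingers": 0}]}}

```text
time: 12.05
position: [0.5347, -0.0182, 0.0725]
orientation: [0.001, 0.321, 0.947, 0.0]
ft_force: [-1.4, 2.2, -1.4]
gripper_width: 0.13
gripper_force: 49.5
```

{"name": "arm_command", "arguments": {"targets": [{"dp": [0.0007, 0, 0], "dr": [0, 0, 0.0796], "fingers": 0}, {"dp": [0.0007, 0, 0], "dr": [0, 0, 0.0796], "fingers": 0}, {"dp": [0.0007, 0, 0], "dr": [0, 0, 0.0796], "fingers": 0}, {"dp": [0.0007, 0, 0], "dr": [0, 0, 0.0796], "fingers": 0}, {"dp": [0.0007, 0, 0], "dr": [0, 0, 0.0796], "fingers": 0}]}}

```text
time: 12.47
position: [0.5338, -0.0176, 0.0725]
orientation: [0.0, 0.585, 0.811, -0.0]
ft_force: [-1.5, 2.0, -0.4]
gripper_width: 0.133
gripper_force: 49.4
```

{"name": "arm_command", "arguments": {"targets": [{"dp": [0.0007, 0, 0], "dr": [0, 0, 0.0796], "fingers": 0}, {"dp": [0.0007, 0, 0], "dr": [0, 0, 0.0796], "fingers": 0}, {"dp": [0.0007, 0, 0], "dr": [0, 0, 0.0796], "fingers": 0}, {"dp": [0.0007, 0, 0], "dr": [0, 0, 0.0796], "fingers": 0}, {"dp": [0.0007, 0, 0], "dr": [0, 0, 0.0796], "fingers": 0}]}}

```text
time: 12.88
position: [0.5332, -0.0165, 0.0725]
orientation: [-0.0, 0.798, 0.603, -0.0]
ft_force: [-3.0, 1.7, -0.7]
gripper_width: 0.132
gripper_force: 49.4
```

{"name": "arm_command", "arguments": {"targets": [{"dp": [0.0007, 0, 0], "dr": [0, 0, 0.0796], "fingers": 0}, {"dp": [0, 0, 0], "dr": [0, 0, 0], "fingers": 0}, {"dp": [0, 0, 0], "dr": [0, 0, 0], "fingers": 0}, {"dp": [0, 0, 0], "dr": [0, 0, 0], "fingers": 0}]}}

```text
time: 13.22
position: [0.5332, -0.0163, 0.0724]
orientation: [-0.0, 0.83, 0.558, -0.0]
ft_force: [-5.9, 2.5, 3.9]
gripper_width: 0.127
gripper_force: 49.8
```

```bash
python3 - <<'E'
from h import *
s=robot.state();print(s['time'],s['position'],s['orientation'],s['joint_positions'],s['ft_force'],s['ft_torque'],s['gripper_width'])
q=s['orientation'];print(np.degrees(2*np.arctan2(q[2],q[1]))-90)
E
```

```text
13.2167 [ 0.53324304 -0.01630433  0.07241414] [-2.19808692e-04  8.30008491e-01  5.57750587e-01 -3.73947055e-04] [-1.36755731e-01  1.38148348e-01  1.63716579e+00 -1.73403938e-04
  1.36712926e+00  2.50729182e-01] [-5.8570026   2.53373502  3.87156067] [0.39047059 1.03527242 0.02188621] 0.12713169483210932
-22.199236470218295
```

Flat now at -22.2° against the drive's -22.4°. Releasing and going over the pulley.

{"name": "arm_command", "arguments": {"targets": [{"dp": [0, 0, 0], "dr": [0, 0, 0], "fingers": 0.6}, {"dp": [0, 0, 0], "dr": [0, 0, 0], "fingers": 0.6}, {"dp": [0, 0, 0], "dr": [0, 0, 0], "fingers": 0.6}, {"dp": [0, 0, -0.05], "dr": [0, 0, 0], "fingers": 0.8}, {"dp": [0, 0, -0.1], "dr": [0, 0, 0], "fingers": 0.8}]}}

```text
time: 13.63
position: [0.5313, -0.0164, 0.1127]
orientation: [-0.002, 0.831, 0.557, -0.003]
ft_force: [0.5, -0.4, -0.5]
gripper_width: 0.801
gripper_force: 0.0
```

{"name": "arm_command", "arguments": {"targets": [{"dp": [0, 0, -0.13], "dr": [0, 0, 0], "fingers": 0.8}, {"dp": [0, 0, -0.13], "dr": [0, 0, 0], "fingers": 0.8}, {"dp": [0, 0, -0.06], "dr": [0, 0, 0], "fingers": 0.8}, {"dp": [-0.125, 0.033, 0], "dr": [0, 0, 0], "fingers": 0.8}, {"dp": [-0.125, 0.033, 0], "dr": [0, 0, 0], "fingers": 0.8}]}}

```text
time: 14.05
position: [0.5255, -0.0932, 0.2159]
orientation: [0.003, 0.829, 0.559, 0.002]
ft_force: [0.7, -0.4, -0.7]
gripper_width: 0.799
gripper_force: 0.0
```

{"name": "arm_command", "arguments": {"targets": [{"dp": [-0.125, 0.033, 0], "dr": [0, 0, 0], "fingers": 0.8}, {"dp": [-0.125, 0.033, 0], "dr": [0, 0, 0], "fingers": 0.8}, {"dp": [-0.125, 0.034, 0], "dr": [0, 0, 0], "fingers": 0.8}, {"dp": [-0.125, 0.034, 0], "dr": [0, 0, 0], "fingers": 0.8}, {"dp": [0, 0, 0], "dr": [0, 0, 0.0825], "fingers": 0.8}]}}

```text
time: 14.47
position: [0.5024, -0.2546, 0.2123]
orientation: [0.002, 0.866, 0.501, -0.001]
ft_force: [0.4, -0.0, -0.5]
gripper_width: 0.8
gripper_force: 0.0
```

{"name": "arm_command", "arguments": {"targets": [{"dp": [0, 0, 0], "dr": [0, 0, 0.0825], "fingers": 0.8}, {"dp": [0, 0, 0], "dr": [0, 0, 0.0825], "fingers": 0.8}, {"dp": [0, 0, 0], "dr": [0, 0, 0.0825], "fingers": 0.8}, {"dp": [0, 0, 0], "dr": [0, 0, 0.0825], "fingers": 0.8}, {"dp": [0, 0, 0], "dr": [0, 0, 0.0825], "fingers": 0.8}]}}

```text
time: 14.88
position: [0.504, -0.248, 0.2128]
orientation: [0.001, 0.977, 0.215, 0.001]
ft_force: [-0.3, 1.0, -0.5]
gripper_width: 0.798
gripper_force: 0.0
```

{"name": "arm_command", "arguments": {"targets": [{"dp": [0, 0, 0], "dr": [0, 0, 0.0825], "fingers": 0.8}, {"dp": [0, 0, 0], "dr": [0, 0, 0], "fingers": 0.8}, {"dp": [0, 0, 0], "dr": [0, 0, 0], "fingers": 0.8}]}}

```text
time: 15.13
position: [0.5039, -0.2477, 0.2127]
orientation: [0.001, 0.987, 0.158, 0.0]
ft_force: [-0.1, -0.0, 1.2]
gripper_width: 0.801
gripper_force: 0.0
```

```bash
python3 - <<'E'
from h import *
d=grab('wrist','w4'); s=robot.state();print(s['position'],s['orientation'],s['time'])
p=pix(d,[.5036,-.2478,.036])[0];print(p);u,v=p.astype(int);u0=max(u-50,0);v0=max(v-45,0);print(u0,v0)
im=cv2.cvtColor(np.asarray(d['pixels']),cv2.COLOR_RGB2BGR)
cv2.imwrite('pics/c4.png',cv2.resize(im[v0:v0+90,u0:u0+100],None,fx=6,fy=6,interpolation=cv2.INTER_CUBIC))
Q=cloud(d).reshape(-1,3)
m=(np.hypot(Q[:,0]-.5036,Q[:,1]+.2478)<.03)&(abs(Q[:,2]-.035)<.003);print(cv2.minEnclosingCircle((Q[m][:,:2]*1000).astype(np.float32)),m.sum())
m=(np.hypot(Q[:,0]-.5036,Q[:,1]+.2478)<.035)&(abs(Q[:,2]-.005)<.0025);print('flange',cv2.minEnclosingCircle((Q[m][:,:2]*1000).astype(np.float32)),m.sum())
E
```

```text
[ 0.50383744 -0.24754486  0.21267305] [4.59506699e-04 9.87419772e-01 1.58119854e-01 3.07211771e-04] 15.1833
[327.51313644 180.8990116 ]
277 135
((503.3053894042969, -248.1524200439453), 17.9527587890625) 662
flange ((503.3936767578125, -248.01220703125), 23.72463035583496) 397
```

View pics/c4.png

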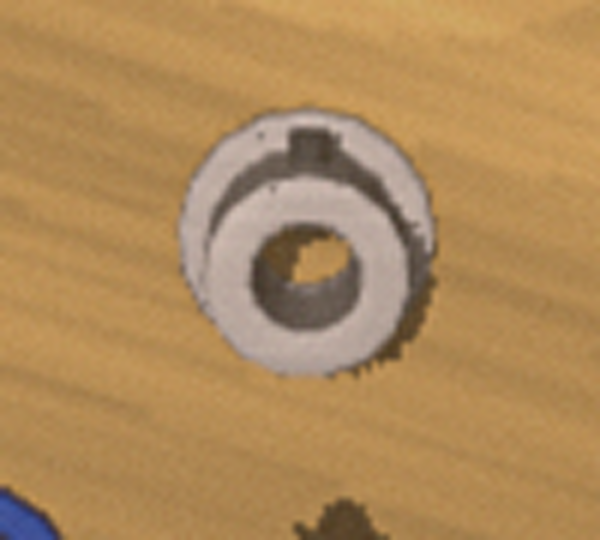

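The pulley's screw head is at the top of the crop (313,135), almost straight along the tool's x. Computing its angle.

```bash
python3 - <<'E'
from h import *
d=load('w4');c=np.array([.50335,-.2481])
for uv,z in(((313,130),.0255),((313,140),.0255),((313,150),.0255)):
    w=world(d,[[277+uv[0]/6-.4,135+uv[1]/6-.4]],z=z)[0];v=w[:2]-c;print(w.round(4),np.degrees(np.arctan2(v[1],v[0])),np.hypot(*v))
Q=cloud(d).reshape(-1,3);r=np.hypot(*(Q[:,:2]-c).T)
m=(r>.0195)&(r<.024)&(abs(Q[:,2]-.024)<.005);v=Q[m][:,:2].mean(0)-c;print(m.sum(),np.degrees(np.arctan2(v[1],v[0])))
E
```

```text
[ 0.5261 -0.2418  0.0255] 15.537520320081212 0.02363401412669964
[ 0.5245 -0.2423  0.0255] 15.33070080226487 0.02192035808710015
[ 0.5229 -0.2428  0.0255] 15.088040455899272 0.020202066116150146
27 16.95601987865022
```

{"name": "arm_command", "arguments": {"targets": [{"dp": [-0.002, 0.0015, 0.12], "dr": [0, 0, 0.0256], "fingers": 0.8}, {"dp": [0, 0, 0.125], "dr": [0, 0, 0], "fingers": 0.8}, {"dp": [0, 0, 0.125], "dr": [0, 0, 0], "fingers": 0.8}, {"dp": [0, 0, 0.125], "dr": [0, 0, 0], "fingers": 0.8}, {"dp": [0, 0, 0.1], "dr": [0, 0, 0], "fingers": 0.8}], "newtons": 70}}

```text
time: 15.6
position: [0.5022, -0.2473, 0.0311]
orientation: [-0.001, 0.99, 0.139, -0.001]
ft_force: [0.6, 0.8, 0.2]
gripper_width: 0.801
gripper_force: 0.0
```

{"name": "arm_command", "arguments": {"targets": [{"dp": [0, 0, 0.05], "dr": [0, 0, 0], "fingers": 0.8}, {"dp": [0, 0, 0.034], "dr": [0, 0, 0], "fingers": 0.8}, {"dp": [0, 0, 0], "dr": [0, 0, 0], "fingers": 0.8}, {"dp": [0, 0, 0], "dr": [0, 0, 0], "fingers": 0.6}, {"dp": [0, 0, 0], "dr": [0, 0, 0], "fingers": 0.3}]}}

```text
time: 16.02
position: [0.5047, -0.2488, 0.0108]
orientation: [0.001, 0.99, 0.138, 0.002]
ft_force: [0.7, -0.8, -0.1]
gripper_width: 0.53
gripper_force: 0.0
```

{"name": "arm_command", "arguments": {"targets": [{"dp": [0, 0, 0], "dr": [0, 0, 0], "fingers": 0}, {"dp": [0, 0, 0], "dr": [0, 0, 0], "fingers": 0}, {"dp": [0, 0, 0], "dr": [0, 0, 0], "fingers": 0}, {"dp": [0, 0, 0], "dr": [0, 0, 0], "fingers": 0}]}}

```text
time: 16.35
position: [0.5049, -0.2489, 0.0114]
orientation: [0.002, 0.99, 0.138, 0.002]
ft_force: [0.5, -0.1, 6.1]
gripper_width: 0.393
gripper_force: 71.3
```

```bash
python3 - <<'E'
from h import *
d=grab('wrist','w5');s=robot.state();print(s['time'],s['position'],s['orientation'],s['ft_force'],s['gripper_width'],s['gripper_force'])
Q=cloud(d).reshape(-1,3)
m=(np.hypot(Q[:,0]-.5036,Q[:,1]+.248)<.022)&(abs(Q[:,2]-.035)<.003);print(cv2.minEnclosingCircle((Q[m][:,:2]*1000).astype(np.float32)),m.sum())
E
```

```text
16.4 [ 0.50490562 -0.24887839  0.01132691] [0.0016556  0.99047701 0.13765379 0.00199663] [0.64963607 0.79843679 6.44966716] 0.38828554528402187 71.25283492729068
((504.7935791015625, -247.67398071289062), 21.3514347076416) 3678
```

{"name": "arm_command", "arguments": {"targets": [{"dp": [0, 0, -0.03], "dr": [0, 0, 0], "fingers": 0}, {"dp": [0, 0, -0.09], "dr": [0, 0, 0], "fingers": 0}, {"dp": [0, 0, -0.12], "dr": [0, 0, 0], "fingers": 0}, {"dp": [0, 0, -0.12], "dr": [0, 0, 0], "fingers": 0}, {"dp": [0, 0, -0.12], "dr": [0, 0, 0], "fingers": 0}]}}

```text
time: 16.82
position: [0.5023, -0.2473, 0.1539]
orientation: [-0.001, 0.99, 0.138, -0.001]
ft_force: [1.2, -0.5, -1.3]
gripper_width: 0.39
gripper_force: 70.4
```

{"name": "arm_command", "arguments": {"targets": [{"dp": [0, 0, -0.07], "dr": [0, 0, 0.074], "fingers": 0}, {"dp": [0, 0, 0], "dr": [0, 0, 0.074], "fingers": 0}, {"dp": [0, 0, 0], "dr": [0, 0, 0.074], "fingers": 0}, {"dp": [0, 0, 0], "dr": [0, 0, 0.074], "fingers": 0}, {"dp": [0, 0, 0], "dr": [0, 0, 0.074], "fingers": 0}]}}

```text
time: 17.23
position: [0.5027, -0.2475, 0.1739]
orientation: [-0.0, 0.99, -0.142, -0.0]
ft_force: [-0.8, -0.6, -2.5]
gripper_width: 0.389
gripper_force: 70.4
```

{"name": "arm_command", "arguments": {"targets": [{"dp": [0, 0, 0], "dr": [0, 0, 0.073], "fingers": 0}, {"dp": [0, 0, 0], "dr": [0, 0, 0], "fingers": 0}, {"dp": [0, 0, 0], "dr": [0, 0, 0], "fingers": 0}]}}

```text
time: 17.48
position: [0.5028, -0.2476, 0.1736]
orientation: [-0.0, 0.981, -0.192, -0.0]
ft_force: [-0.5, -0.1, -1.9]
gripper_width: 0.388
gripper_force: 70.4
```

```bash
python3 - <<'E'
from h import *
d=grab('wrist','w6');s=robot.state();p=s['position'];q=s['orientation'];print(s['time'],p,q,s['gripper_width'],s['gripper_force'])
psi=2*np.arctan2(q[2],q[1]);print('psi',np.degrees(psi))
ex=np.array([np.cos(psi),np.sin(psi)]);ey=np.array([np.sin(psi),-np.cos(psi)])
C=cloud(d);uv=pix(d,[p[0],p[1],p[2]+.025])[0].astype(int);print(uv)
Q=C.reshape(-1,3);L=np.c_[(Q[:,:2]-p[:2])@ex,(Q[:,:2]-p[:2])@ey,Q[:,2]-p[2]]*1000
m=(np.hypot(L[:,0],L[:,1])<26);print(np.histogram(L[m][:,2],bins=np.arange(-16,44,4)))
im=cv2.cvtColor(np.asarray(d['pixels']),cv2.COLOR_RGB2BGR);u,v=uv;u0=max(u-70,0);v0=max(v-60,0);print(u0,v0)
cv2.imwrite('pics/c6.png',cv2.resize(im[v0:v0+110,u0:u0+140],None,fx=5,fy=5,interpolation=cv2.INTER_CUBIC))
D=p+np.array([*(.5353-p[0],-.0171-p[1]),0])-p;print('to shaft in tool',D[:2]@ex,D[:2]@ey)
E
```

```text
17.5333 [ 0.50293154 -0.24768381  0.1736339 ] [-6.24932113e-05  9.81443217e-01 -1.91752828e-01 -2.47074691e-04] 0.38646147134096803 70.43439444154501
psi -22.1101905992061
[327 297]
(array([   2,  322, 1198,  276,  364,  510,  709,  724,  704, 3697,  385,
        319,  399,  654]), array([-16, -12,  -8,  -4,   0,   4,   8,  12,  16,  20,  24,  28,  32,
        36,  40]))
257 237
to shaft in tool -0.05680108452383048 -0.2258102060881638
```

View pics/c6.png

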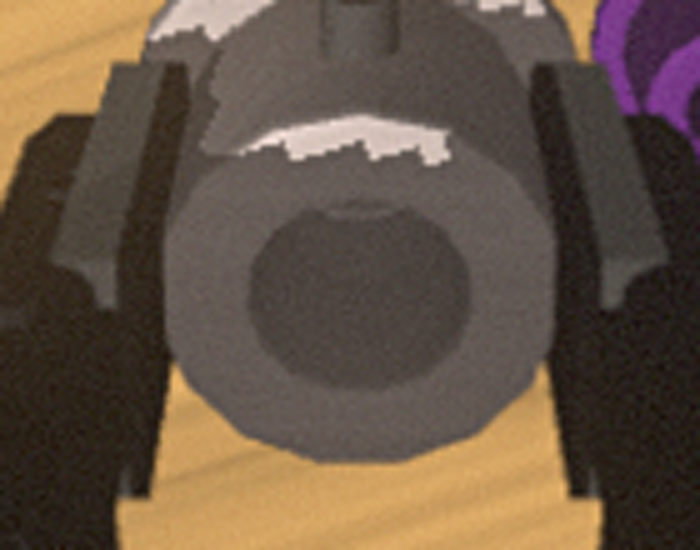

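The pulley sits level between the pads, the screw straight ahead at crop (360,25) and the bore centred at (360,295). Computing its offset from the TCP.

```bash
python3 - <<'E'
from h import *
d=load('w6');p=np.array([.50293,-.24768,.17363]);psi=np.radians(-22.11)
ex=np.array([np.cos(psi),np.sin(psi)]);ey=np.array([np.sin(psi),-np.cos(psi)])
def loc(c,z): 
    w=world(d,[[257+a/5-.4,237+b/5-.4] for a,b in c],z=p[2]+z)[:,:2]-p[:2];return np.c_[w@ex,w@ey]*1000
Q=cloud(d).reshape(-1,3);L=np.c_[(Q[:,:2]-p[:2])@ex,(Q[:,:2]-p[:2])@ey,Q[:,2]-p[2]]*1000
m=(np.hypot(L[:,0],L[:,1])<18)&(abs(L[:,2]-23)<4);print('top z',np.median(L[m][:,2]))
bore=loc([(248,295),(470,295),(360,200),(360,390),(282,228),(440,228),(280,362),(440,362)],.0247);print('bore',cv2.minEnclosingCircle(bore.astype(np.float32)),bore.mean(0))
out=loc([(163,260),(555,260),(245,433),(480,433),(320,461),(400,461)],.0247);print('out',cv2.minEnclosingCircle(out.astype(np.float32)))
print('screw',loc([(322,50),(398,50)],.0127))
g=(np.hypot(L[:,0],L[:,1])<24)&(abs(L[:,2]-23)<2);print(cv2.minEnclosingCircle(L[g][:,:2].astype(np.float32)),np.percentile(L[g],[2,98],axis=0))
E
```

```text
top z 22.846714726829752
bore ((0.34208956360816956, 0.37488019466400146), 9.391555786132812) [0.45962791 0.37153492]
out ((-0.32420048117637634, 0.28696057200431824), 16.846471786499023)
screw [[17.47191511 -2.92396108]
 [17.46582752  3.71062197]]
((3.0857934951782227, -0.0034091093111783266), 22.64238929748535) [[-16.52323703 -16.43614694  21.26732341]
 [ 15.62562572  17.02982968  24.2587291 ]]
```

{"name": "arm_command", "arguments": {"targets": [{"dp": [-0.0316, -0.1256, 0], "dr": [0, 0, 0], "fingers": 0}, {"dp": [-0.0316, -0.1256, 0], "dr": [0, 0, 0], "fingers": 0}, {"dp": [-0.0316, -0.1256, 0], "dr": [0, 0, 0], "fingers": 0}, {"dp": [-0.0316, -0.1256, 0], "dr": [0, 0, 0], "fingers": 0}, {"dp": [-0.0316, -0.1256, 0], "dr": [0, 0, 0], "fingers": 0}]}}

```text
time: 17.95
position: [0.5305, -0.0539, 0.1738]
orientation: [0.0, 0.981, -0.192, 0.0]
ft_force: [1.0, -0.1, -1.3]
gripper_width: 0.387
gripper_force: 70.5
```

{"name": "arm_command", "arguments": {"targets": [{"dp": [-0.0316, -0.1256, 0], "dr": [0, 0, 0], "fingers": 0}, {"dp": [0, 0, 0], "dr": [0, 0, 0], "fingers": 0}, {"dp": [0, 0, 0.05], "dr": [0, 0, 0], "fingers": 0}, {"dp": [0, 0, 0.05], "dr": [0, 0, 0], "fingers": 0}, {"dp": [0, 0, 0], "dr": [0, 0, 0], "fingers": 0}]}}

```text
time: 18.37
position: [0.5341, -0.0165, 0.1404]
orientation: [0.0, 0.981, -0.192, -0.003]
ft_force: [-0.6, -0.5, -2.4]
gripper_width: 0.39
gripper_force: 70.6
```

{"name": "arm_command", "arguments": {"targets": [{"dp": [0, 0, 0], "dr": [0, 0, 0], "fingers": 0}, {"dp": [0, 0, 0], "dr": [0, 0, 0], "fingers": 0}]}}

```text
time: 18.53
position: [0.5364, -0.0174, 0.1444]
orientation: [0.0, 0.981, -0.193, 0.0]
ft_force: [-0.0, -0.9, -1.6]
gripper_width: 0.39
gripper_force: 70.6
```

```bash
python3 - <<'E'
from h import *
s=robot.state();p=s['position'];q=s['orientation'];print(s['time'],p,np.degrees(2*np.arctan2(q[2],q[1])),s['ft_force'])
a=grab('scene','s7');u,v=pix(a,[.5354,-.017,.11])[0].astype(int)
im=cv2.cvtColor(np.asarray(a['pixels']),cv2.COLOR_RGB2BGR)[v-45:v+45,u-55:u+55]
cv2.imwrite('pics/c7.png',cv2.resize(im,None,fx=6,fy=6,interpolation=cv2.INTER_CUBIC))
E
```

```text
18.5333 [ 0.53643455 -0.01741309  0.14436142] -22.239922211689976 [-0.0026681  -0.87024467 -1.58209766]
```

View pics/c7.png

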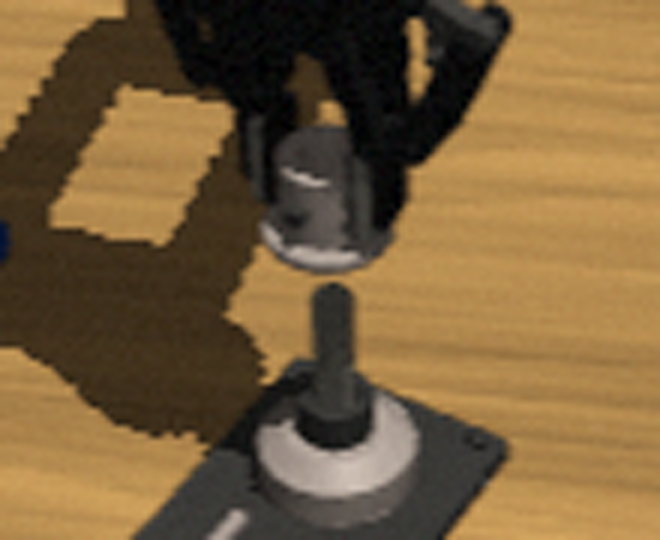

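In this view the pulley is over the shaft, with shaft centre (333,330) and flange centre about (327,245). I'll check that sideways offset with the range data.

```bash
python3 - <<'E'
from h import *
d=load('s7');C=cloud(d);u,v=pix(d,[.5354,-.017,.09])[0];print(u,v)
for z in(.138,.135,.132,.128,.1,.095,.09,.085,.08,.075,.07):
    # row for that height on axis; count pixels near the axis depth
    vv=int(round(pix(d,[.5354,-.017,z])[0][1]));row=C[vv]
    m=np.hypot(row[:,0]-.5354,row[:,1]+.017)<.034
    us=np.where(m)[0]
    if len(us): print(z,vv,us.min(),us.max(),(us.min()+us.max())/2)
Q=C.reshape(-1,3);w=np.hypot(Q[:,0]-.5354,Q[:,1]+.017)
for a,b,r in((.065,.1,.014),(.132,.138,.028),(.14,.17,.021)):
    m=(Q[:,2]>a)&(Q[:,2]<b)&(w<r);print(a,m.sum(),Q[m].mean(0),np.percentile(Q[m],[2,98],axis=0).round(4).tolist())
E
```

```text
314.4081743036424 199.80482892837207
0.138 183 303 324 313.5
0.135 184 303 324 313.5
0.132 185 303 324 313.5
0.128 187 303 324 313.5
0.1 196 311 317 314.0
0.095 198 311 317 314.0
0.09 200 311 318 314.5
0.085 201 311 318 314.5
0.08 203 311 318 314.5
0.075 205 311 318 314.5
0.07 206 312 318 315.0
0.065 87 [ 0.53979013 -0.01626735  0.08296517] [[0.5354, -0.0246, 0.0657], [0.5431, -0.0088, 0.0991]]
0.132 66 [ 0.55205585 -0.01871931  0.13614914] [[0.5352, -0.0388, 0.1324], [0.5598, 0.0039, 0.138]]
0.14 231 [ 0.5427542  -0.021065    0.15985119] [[0.5228, -0.0367, 0.1422], [0.5549, -0.0072, 0.1695]]
```

Lateral alignment is within about 1 mm. I'll make a small x correction, then descend carefully while watching the force.

{"name": "arm_command", "arguments": {"targets": [{"dp": [-0.0035, -0.001, 0.03], "dr": [0, 0, 0], "fingers": 0}, {"dp": [0, 0, 0.03], "dr": [0, 0, 0], "fingers": 0}, {"dp": [0, 0, 0.02], "dr": [0, 0, 0], "fingers": 0}, {"dp": [0, 0, 0], "dr": [0, 0, 0], "fingers": 0}, {"dp": [0, 0, 0], "dr": [0, 0, 0], "fingers": 0}]}}

```text
time: 19.0
position: [0.5347, -0.0164, 0.1186]
orientation: [0.0, 0.981, -0.193, -0.001]
ft_force: [-0.2, 0.2, -1.2]
gripper_width: 0.392
gripper_force: 70.6
```

{"name": "arm_command", "arguments": {"targets": [{"dp": [0, 0, 0.01], "dr": [0, 0, 0], "fingers": 0}, {"dp": [0, 0, 0.01], "dr": [0, 0, 0], "fingers": 0}, {"dp": [0, 0, 0.008], "dr": [0, 0, 0], "fingers": 0}, {"dp": [0, 0, 0], "dr": [0, 0, 0], "fingers": 0}]}}

```text
time: 19.33
position: [0.535, -0.0163, 0.1107]
orientation: [0.0, 0.981, -0.193, -0.001]
ft_force: [-0.7, 0.7, -2.1]
gripper_width: 0.391
gripper_force: 70.6
```

Bore is on the shaft with no force. Continuing past the set-screw tip.

{"name": "arm_command", "arguments": {"targets": [{"dp": [0, 0, 0.015], "dr": [0, 0, 0], "fingers": 0}, {"dp": [0, 0, 0.015], "dr": [0, 0, 0], "fingers": 0}, {"dp": [0, 0, 0.015], "dr": [0, 0, 0], "fingers": 0}, {"dp": [0, 0, 0.01], "dr": [0, 0, 0], "fingers": 0}, {"dp": [0, 0, 0], "dr": [0, 0, 0], "fingers": 0}]}}

```text
time: 19.75
position: [0.5349, -0.0163, 0.0937]
orientation: [0.0, 0.981, -0.193, -0.001]
ft_force: [-0.3, -0.6, -1.7]
gripper_width: 0.388
gripper_force: 70.6
```

{"name": "arm_command", "arguments": {"targets": [{"dp": [0, 0, 0.01], "dr": [0, 0, 0], "fingers": 0}, {"dp": [0, 0, 0.01], "dr": [0, 0, 0], "fingers": 0}, {"dp": [0, 0, 0.01], "dr": [0, 0, 0], "fingers": 0}, {"dp": [0, 0, 0], "dr": [0, 0, 0], "fingers": 0}]}}

```text
time: 20.08
position: [0.5353, -0.0165, 0.0851]
orientation: [0.0, 0.981, -0.193, -0.0]
ft_force: [1.0, -0.9, -2.6]
gripper_width: 0.388
gripper_force: 70.6
```

{"name": "arm_command", "arguments": {"targets": [{"dp": [0, 0, 0.02], "dr": [0, 0, 0], "fingers": 0}, {"dp": [0, 0, 0.02], "dr": [0, 0, 0], "fingers": 0}, {"dp": [0, 0, 0.015], "dr": [0, 0, 0], "fingers": 0}, {"dp": [0, 0, 0], "dr": [0, 0, 0], "fingers": 0}]}}

```text
time: 20.42
position: [0.5352, -0.0165, 0.068]
orientation: [0.0, 0.981, -0.193, -0.0]
ft_force: [1.9, -1.5, -1.4]
gripper_width: 0.392
gripper_force: 70.6
```

{"name": "arm_command", "arguments": {"targets": [{"dp": [0, 0, 0.01], "dr": [0, 0, 0], "fingers": 0}, {"dp": [0, 0, 0.01], "dr": [0, 0, 0], "fingers": 0}, {"dp": [0, 0, 0], "dr": [0, 0, 0], "fingers": 0}, {"dp": [0, 0, 0], "dr": [0, 0, 0], "fingers": 0}]}}

```text
time: 20.75
position: [0.5354, -0.0164, 0.0639]
orientation: [0.0, 0.981, -0.193, 0.0]
ft_force: [-1.6, 0.0, 2.0]
gripper_width: 0.39
gripper_force: 71.0
```

{"name": "arm_command", "arguments": {"targets": [{"dp": [0, 0, 0.006], "dr": [0, 0, 0], "fingers": 0}, {"dp": [0, 0, 0.006], "dr": [0, 0, 0], "fingers": 0}, {"dp": [0, 0, 0], "dr": [0, 0, 0], "fingers": 0}, {"dp": [0, 0, 0], "dr": [0, 0, 0], "fingers": 0}]}}

```text
time: 21.08
position: [0.5355, -0.0164, 0.0602]
orientation: [0.0, 0.981, -0.193, 0.0]
ft_force: [-2.1, 0.7, 4.5]
gripper_width: 0.392
gripper_force: 71.3
```

{"name": "arm_command", "arguments": {"targets": [{"dp": [0, 0, 0.004], "dr": [0, 0, 0], "fingers": 0}, {"dp": [0, 0, 0], "dr": [0, 0, 0], "fingers": 0}, {"dp": [0, 0, 0], "dr": [0, 0, 0], "fingers": 0}]}}

```text
time: 21.33
position: [0.5355, -0.0164, 0.059]
orientation: [0.0, 0.981, -0.193, 0.0]
ft_force: [-1.7, -0.7, 5.6]
gripper_width: 0.385
gripper_force: 71.4
```

{"name": "arm_command", "arguments": {"targets": [{"dp": [0, 0, 0.003], "dr": [0, 0, 0], "fingers": 0}, {"dp": [0, 0, 0], "dr": [0, 0, 0], "fingers": 0}, {"dp": [0, 0, 0], "dr": [0, 0, 0], "fingers": 0}]}}

```text
time: 21.58
position: [0.5355, -0.0164, 0.0583]
orientation: [0.0, 0.981, -0.193, 0.0]
ft_force: [-1.8, 0.8, 6.5]
gripper_width: 0.391
gripper_force: 71.8
```

{"name": "arm_command", "arguments": {"targets": [{"dp": [0, 0, 0.004], "dr": [0, 0, 0], "fingers": 0}, {"dp": [0, 0, 0], "dr": [0, 0, 0], "fingers": 0}, {"dp": [0, 0, 0], "dr": [0, 0, 0], "fingers": 0}]}}

```text
time: 21.83
position: [0.5355, -0.0164, 0.0582]
orientation: [0.0, 0.981, -0.193, 0.0]
ft_force: [-4.9, -0.2, 11.3]
gripper_width: 0.388
gripper_force: 72.3
```

{"name": "arm_command", "arguments": {"targets": [{"dp": [0, 0, 0.004], "dr": [0, 0, 0], "fingers": 0}, {"dp": [0, 0, 0], "dr": [0, 0, 0], "fingers": 0}, {"dp": [0, 0, 0], "dr": [0, 0, 0], "fingers": 0}]}}

```text
time: 22.08
position: [0.5356, -0.0164, 0.0582]
orientation: [0.0, 0.981, -0.193, 0.001]
ft_force: [-6.9, 1.0, 15.4]
gripper_width: 0.383
gripper_force: 72.9
```

The stop is reached: the position no longer changes while the force rises to 15 N. I'll check the pulley's height and the screw's direction numerically before handing in.

```bash
python3 - <<'E'
from h import *
d=grab('wrist','w8');s=robot.state();p=s['position'];q=s['orientation'];print(s['time'],p,np.degrees(2*np.arctan2(q[2],q[1])),s['ft_force'],s['gripper_width'])
Q=cloud(d).reshape(-1,3);c=np.array([.5355,-.0167]);v=Q[:,:2]-c;r=np.hypot(*v.T)
m=(r<.017)&(r>.0095)&(abs(Q[:,2]-.082)<.006);print('top z',np.median(Q[m][:,2]),m.sum())
m=(r>.0192)&(r<.024)&(Q[:,2]>.060)&(Q[:,2]<.075)&(abs(np.degrees(np.arctan2(v[:,1],v[:,0]))+22.4)<30);w=v[m].mean(0);print('screw',m.sum(),np.degrees(np.arctan2(w[1],w[0])))
m=(abs(Q[:,2]-.104)<.004)&(r<.012);print('shaft top',m.sum(),Q[m][:,:2].mean(0),cv2.minAreaRect((Q[m][:,:2]*1000).astype(np.float32)))
E
```

```text
22.1333 [ 0.53557306 -0.01642583  0.05819207] -22.249963241686114 [-5.97560586 -0.05851145 15.9203303 ] 0.38815528433282087
top z 0.08113993484258242 2654
screw 167 -22.54794912925328
shaft top 1029 [ 0.53634725 -0.01697013] ((535.2769165039062, -16.5881404876709), (15.950575828552246, 11.861809730529785), 64.69982147216797)
```

```bash
python3 -c "
from station import order
print(order.job_done())"
```

```text
the job is handed in; nothing more can be done
None
```

I've handed the job in: the setting block stands in its own slot, the shaft's flat faces the driver, and the pulley is on the shaft with its screw pointing at the driver, gripped and held down against its stop at about 16 N; the other blocks and the ring were left alone, and it took about 22 s of the 72 s allowed.

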